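# Hang the brush pot on its screw

## Task

Hang the empty grey brush pot on the screw in the end of the plywood cubby: bring the keyhole in its rear wall over the screw head, then pull the pot straight down until it snaps past the springy tongue and sits fully home on the screw. Feel for the screw head and be gentle: do not ram or wrench the screw or the cubby, and leave the other things on the bench where they are. Let go of the pot so that it hangs there by itself, upright.

Things in the scene. Friction and masses are not known exactly. Their poses are not given: they have to be found in the camera images.
- pot_centre (a point): Centre (half-way up) of the grey plastic brush pot, an open-topped box 54 mm wide (its y), 48 mm deep (x), 100 mm high (z, up), about 0.3 kg, upright on the bench at the start. Flat parallel side walls: grip it across the 54 mm from above. The -x wall is the plain front; the +x wall, 4 mm thick, outer face 24 mm from this point, holds the keyhole.
- keyhole_entry (a point): Centre of the keyhole's wide entry, an eight-sided hole 17 mm across flats, at mid-thickness of the pot's rear wall: 2 mm below and 22 mm along +x from the pot's centre. Axes as the pot's. A slot 8 mm wide runs straight up from it, so that the pot is pulled down once the screw head is through.
- keyhole_tongue (a point): Springy moulded tongue that narrows the slot, a rounded bump on its +y side 14.5 mm above the entry's centre. The screw's shank must be forced up past it (pot pulled down), which takes about 5 to 12 N, more than the pot's weight; then it snaps back and the slot beyond is free.
- keyhole_seat (a point): Where the screw's axis lies in the slot when the pot hangs fully home: 32 mm above the entry's centre (the slot ends 3 mm higher), at mid-thickness of the rear wall. Axes as the pot's.
- shelf: Plywood cubby, fixed on the bench, 260 mm long (its x), 220 mm wide (y), 195 mm high; a cardboard box stands on the far end of its top. Origin: middle of the bottom edge of the outer face of its end panel. -x points straight out of that panel, y along it, z up. The pot hangs with its axes along these, its keyhole wall to the panel.
- screw_spot (a point): Point on the end panel's outer face, mid-width, 172 mm above the bench (23 mm below the panel's top edge); axes as the cubby's. The screw was driven by eye, square to the panel, near it: its axis is up to 9 mm above or below and up to 3.5 mm beside this point. Steel shank 6 mm in diameter; round flat-faced head 14 mm in diameter, its underside 10 mm and its face 14.2 mm out from the panel.

How it is judged:
By the outcome, as a careful person would: the job done as asked, in the order asked, and still so for the second after the job is handed in, with the robot touching nothing.
It also fails if it takes over 72 s, if anything falls off the work surface, if the arm or the gripper's body presses on something with over 40 N, if the wrist force passes 120 N, or if a joint passes its speed limit or range.

## Robot

A 7-joint arm with a two-finger parallel gripper is mounted at the origin on the work surface. World frame = base frame: x ahead of the robot, y to its left, z up, the work surface at z = 0. Lengths are in m, angles in degrees, forces in N, time in s.
With the tool pointing down it reaches from about 0.4 to 0.875 m from the base axis. Payload 6.5 kg.
Tool frame: the origin (TCP) lies midway between the tips of the shut fingers; the grasp point (between the pads) lies 19 mm behind it; z points along the fingers, y is the line along which they close (so a half turn about z gives the same grasp; the last joint's range is limited). The gripper opens to 85 mm and grips with 20 to 120 N. Pads are 22 mm wide; open, the fingers measure 114 mm over their backs; the gripper's body (76 mm by 85 mm) begins 54 mm behind the grasp point. The pads swing forward as they close: fully open they stand 13 mm farther back than shut.
Start: joints at [-76.501, 30.733, -0.252, 88.115, 0.149, 61.152, -4.079], TCP at [0.193, 0.621, 0.231] pointing down, gripper open.
Joint ranges: [-154.64, 154.64], [-21.42, 123.67], [-72.66, 72.17], [13.99, 137.28], [-74.86, 254.86], [10.95, 109.41], [-158.01, 158.01]. Speed limits (degrees/s): [136.94, 136.94, 180, 180, 180, 180, 180].

## Interface

Orientations are given as [roll, pitch, yaw] about the fixed x, y, z axes, in that order (R = Rz(yaw) Ry(pitch) Rx(roll)).
In Python, from bench import env gives the robot as it stands. The module is installed in compiled form; this text tells all that it offers.
- The arm moves only by the shell command python3 -m pendant 'ROWS'. ROWS is JSON, a list of rows, each a list of 7 numbers: the closure in counts, from 0 (fully open) to 255 (shut), then the shift along the world's x, y, z in cm, then the turn, a rotation vector about the world's x, y, z in rad. In form: [[fingers, x, y, z, ax, ay, az], ...]. A call has 1 to 5 rows; each row is the pose to reach, as a shift and turn from the pose commanded when the call began; what a row does not reach only later rows make up. A row lasts 1/12 s, in which the tool goes at most 41.7 mm and 7.16 degrees, less where a joint would pass 70% of its speed; a pose out of reach is approached as far as the arm can. A call with a gripper value outside its range is refused whole. The fingers move at their own pace and stop on an object; the grip force is fixed at half the most. Time passes only in rows, so rows that repeat a pose let the fingers close. It gives the time, the measured TCP pose, the force, the opening and the grip force at its end, in the units of the state.
- env.sense(): the state, without advancing time (a new reading comes with each control period).
- env.read_camera(name): name is "side" or "top" or "wrist"; returns the picture (384x512x3 uint8, red, green, blue); there is no depth.
- env.camera_info(name): a dict with "intrinsics" (3x3 intrinsics, pixels), "cam_to_world" (4x4, takes a point from camera to world coordinates); the wrist camera has in their place "T_tool_cam" (4x4, takes a point from camera to tool coordinates, whose origin is the TCP and whose axes are the flange's). Camera axes: x right, y down, z forward; pixel columns grow to the right and rows downward; lengths in m; the calibration is good to about 2 mm. A picture is of the moment at which its call begins: read the wrist's pose just before it. camera_info takes no time and is no camera call.
- env.finish_job(): hands the job in; it is judged then, once.
Trained networks look in the newest picture that a camera, given by its name, has taken for a name from the list of things; names that differ only in an ending like _2 or _b are one class to them, and where a whole thing is asked for, a point or a joint stands for the part that bears it (a point fixed in the world has none). Each returns a list of dicts, best first, with "p" (0 to 1); they miss things now and then, are a little off and sometimes report something else, mostly with a low value. They report only what shows in the picture. A call takes as long as a camera call.
- env.find_in(thing, camera): "bbox" ([left, top, right, bottom] in pixels, round what is visible of it).
- env.regions_of(thing, camera): "mask" (384x512 bool, what is visible of it) and "bbox" ([left, top, right, bottom] in pixels, round what is visible of it).
The state is a dict: "t": time; "joint_positions": joint angles; "qvel": joint speeds; "tau": joint torques, N m; "eef_pos": TCP position; "tool_rot": TCP orientation; "contact_force": force on the tool from outside, world axes, zero at the start; "wrist_torque": the same for the moment, N m; "gripper_width": opening from 0.0 (shut) to 1.0 (fully open); "gripper_force": force on a finger pad.
Only numpy, scipy, OpenCV 4.12 (cv2) and the standard library are available. Lean on these libraries where they do the work, as an engineer would, in place of code of your own. Each camera call takes 0.05 s, during which the arm holds its last target. There are 200 camera calls.

## Working session

There is one attempt and no reset: what is moved stays moved. The work goes in short steps, Python scripts to look and compute and a shell command to move; the robot and the scene stay as the last step left them, time stands still between calls to the robot, and variables do not carry over. Pictures are saved under pics/ and viewed, at most 10 in all, crops included, and the job is handed in when it is done.

```bash
mkdir -p pics; cat > h.py <<'E'
from bench import env
import numpy as np, cv2
from scipy.spatial.transform import Rotation as R
def T_cam(n):
    i=env.camera_info(n); K=np.array(i["intrinsics"])
    if n!="wrist": return K,np.array(i["cam_to_world"])
    s=env.sense(); T=np.eye(4); T[:3,3]=s["eef_pos"]; T[:3,:3]=R.from_euler("xyz",s["tool_rot"],degrees=True).as_matrix()
    return K,T@np.array(i["T_tool_cam"])
def ray(n,uv):
    K,T=T_cam(n); d=T[:3,:3]@np.linalg.solve(K,[uv[0],uv[1],1]); return T[:3,3],d/np.linalg.norm(d)
def onz(n,uv,z):
    o,d=ray(n,uv); return o+d*(z-o[2])/d[2]
def proj(n,P):
    K,T=T_cam(n); p=np.linalg.inv(T)@np.append(P,1); q=K@p[:3]; return q[:2]/q[2]
def tri(a,b):
    (o1,d1),(o2,d2)=a,b; t=np.linalg.lstsq(np.c_[d1,-d2],o2-o1,rcond=None)[0]
    p,q=o1+t[0]*d1,o2+t[1]*d2; return (p+q)/2,np.linalg.norm(p-q)
E
python3 - <<'E'
from h import *
np.set_printoptions(precision=4,suppress=True)
s=env.sense(); print(s)
ims=[]
for n in ["side","top"]:
    K,T=T_cam(n); print(n,K.tolist(),T.round(3).tolist())
    im=env.read_camera(n); cv2.imwrite(f"pics/{n}0.png",cv2.resize(im[:,:,::-1],(800,600)))
    for th in ["pot_centre","shelf","screw_spot","keyhole_entry"]:
        try: print(n,th,[(r["p"],np.round(r["bbox"])) for r in env.find_in(th,n)[:3]])
        except Exception as e: print(th,e)
E
```

```text
{'t': 0.0, 'joint_positions': array([-76.5012,  30.7778,  -0.2549,  88.17  ,   0.1478,  61.1489,
        -4.0805]), 'qvel': array([ 0.0179,  0.0189, -0.0497, -0.0002, -0.0192,  0.0833,  0.0166]), 'tau': array([  0.    , -58.3414,   1.0492, -25.9108,   0.0125,   0.0094,
         0.    ]), 'eef_pos': array([0.193 , 0.62  , 0.2304]), 'tool_rot': array([-179.9039,    0.0057,  162.7112]), 'contact_force': array([ 0.3016, -1.0922,  0.2249]), 'wrist_torque': array([-0.041 , -0.0181,  0.0079]), 'gripper_force': 0.0, 'gripper_width': 0.9957563765818266}
side [[463.21936864688564, 0.0, 267.3778551412131], [0.0, 463.21936864688564, 193.4875362441949], [0.0, 0.0, 1.0]] [[-0.795, -0.383, 0.471, 0.147], [-0.607, 0.472, -0.64, 0.489], [0.023, -0.794, -0.608, 0.632], [0.0, 0.0, 0.0, 1.0]]
side pot_centre [(0.65, array([214., 223., 258., 292.]))]
side shelf [(0.62, array([324.,  73., 506., 232.]))]
side screw_spot [(0.81, array([321.,  71., 502., 232.]))]
side keyhole_entry [(0.69, array([216., 224., 255., 291.]))]
top [[405.62156487092733, 0.0, 259.1788066949939], [0.0, 405.62156487092733, 188.55327604434783], [0.0, 0.0, 1.0]] [[0.001, -0.997, 0.072, 0.449], [-1.0, -0.003, -0.022, -0.031], [0.022, -0.072, -0.997, 0.846], [0.0, 0.0, 0.0, 1.0]]
top pot_centre [(0.71, array([189., 155., 221., 192.]))]
top shelf [(0.58, array([338., 138., 512., 335.]))]
top screw_spot [(0.55, array([339., 134., 510., 334.]))]
top keyhole_entry [(0.84, array([191., 155., 222., 187.]))]
```

View pics/side0.png

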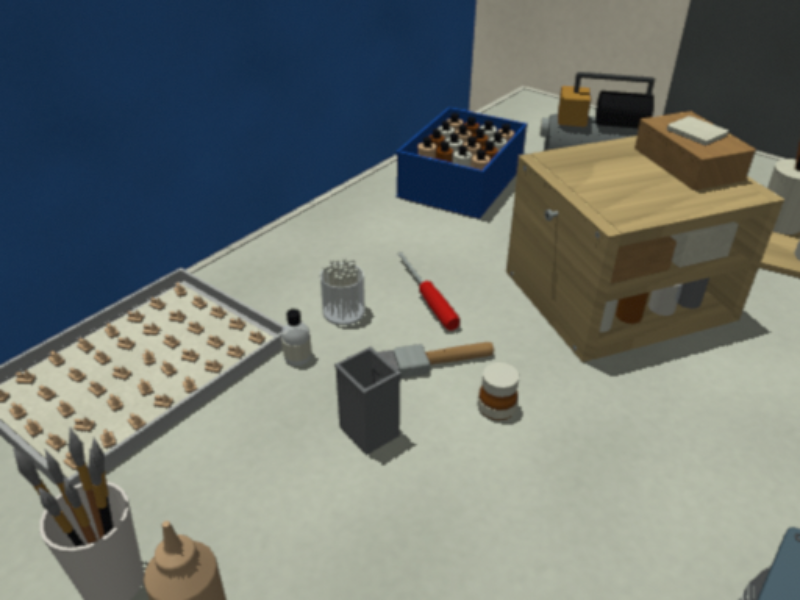

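View pics/top0.png

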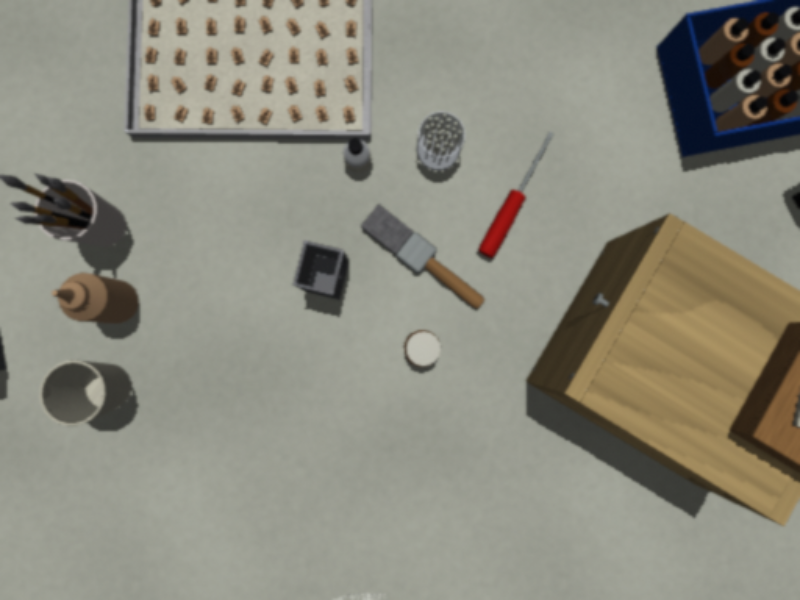

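The side view shows the pot at about (368,400), the cubby at the right and the screw head at (552,213). The top view shows the pot rim at about (322,268), the screw at (602,300) and the panel's top edge from (671,215) to (572,402). The keyhole wall isn't visible from the side camera, so it faces either away to +x or to -y.

```bash
python3 - <<'E'
from h import *
np.set_printoptions(precision=4,suppress=True)
f=1.5625
for uv in [(671,215),(572,402)]: print("panel top",onz("top",np.array(uv)/f,.195))
for uv in [(527,382)]: print("panel bot",onz("top",np.array(uv)/f,.0))
for uv in [(520,158),(610,236)]: print("side panel top",onz("side",np.array(uv)/f,.195))
for uv in [(508,270),(585,356)]: print("side panel bot",onz("side",np.array(uv)/f,.0))
print("screw",tri(ray("side",np.array((552,213))/f),ray("top",np.array((602,300))/f)))
for uv in [(308,242),(348,248),(338,296),(296,287)]: print("rim",onz("top",np.array(uv)/f,.1))
for uv in [(336,365),(368,349),(401,368),(367,391)]: print("side rim",onz("side",np.array(uv)/f,.1))
env.read_camera("top"); env.read_camera("side")
a=env.read_camera("top")[145:200,180:230,::-1]; b=env.read_camera("side")[215:300,205:265,::-1]
c=env.read_camera("side")[115:160,330:390,::-1]; d=env.read_camera("top")[170:215,360:420,::-1]
cv2.imwrite("pics/crop.png",np.vstack([np.hstack([cv2.resize(a,(400,300)),cv2.resize(b,(400,300))]),np.hstack([cv2.resize(c,(400,300),interpolation=2),cv2.resize(d,(400,300),interpolation=2)])]))
E
```

```text
panel top [ 0.5802 -0.3249  0.195 ]
panel top [ 0.386  -0.2169  0.195 ]
panel bot [ 0.3935 -0.2127  0.    ]
side panel top [ 0.5734 -0.314   0.195 ]
side panel top [ 0.3908 -0.2087  0.195 ]
side panel bot [ 0.5789 -0.3285  0.    ]
side panel bot [ 0.3944 -0.2229  0.    ]
screw (array([ 0.4916, -0.2611,  0.1638]), np.float64(0.0023819546890871215))
rim [0.5647 0.067  0.1   ]
rim [0.5577 0.0197 0.1   ]
rim [0.5007 0.031  0.1   ]
rim [0.5112 0.0804 0.1   ]
side rim [0.5604 0.0737 0.1   ]
side rim [0.5505 0.032  0.1   ]
side rim [0.5026 0.0333 0.1   ]
side rim [0.5083 0.0831 0.1   ]
```

View pics/crop.png

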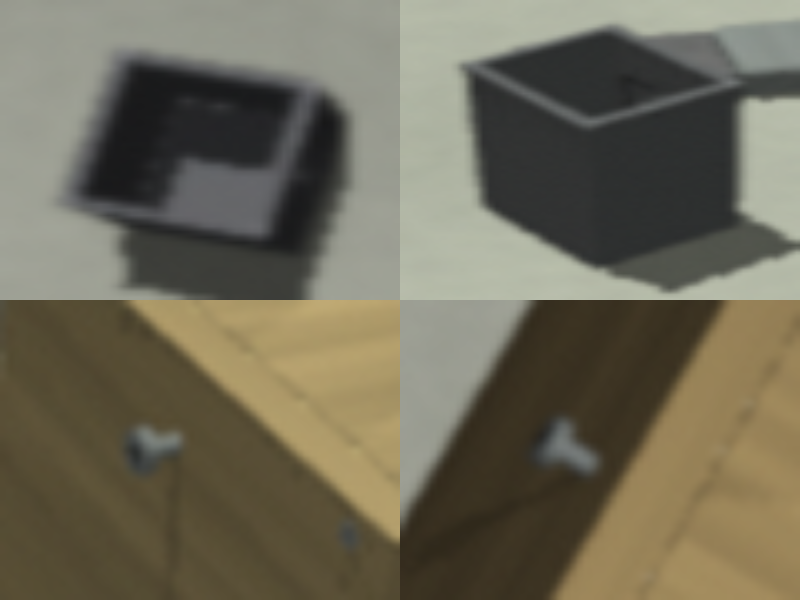

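The crops show the keyhole slot inside the pot's far-right wall, at (630,90) in the upper right panel. So the keyhole wall faces world -y, with pot yaw about -101.5° and cubby yaw about -119.5°. The screw head is near (0.4916, -0.261, 0.164). Next I move above the pot.

```bash
python3 -m pendant '[[0,2.12,-3.55,0,0,0,-0.092],[0,4.24,-7.1,0,0,0,-0.184],[0,6.36,-10.65,0,0,0,-0.276],[0,8.48,-14.2,0,0,0,-0.368]]' >/dev/null
python3 -m pendant '[[0,2.12,-3.55,0,0,0,-0.092],[0,4.24,-7.1,0,0,0,-0.184],[0,6.36,-10.65,0,0,0,-0.276],[0,8.48,-14.2,0,0,0,-0.368]]'
python3 -m pendant '[[0,2.12,-3.55,0,0,0,-0.092],[0,4.24,-7.1,0,0,0,-0.184],[0,6.36,-10.65,0,0,0,-0.276],[0,8.48,-14.2,0,0,0,-0.368]]' >/dev/null
python3 -m pendant '[[0,2.12,-3.55,0,0,0,-0.092],[0,4.24,-7.1,0,0,0,-0.184],[0,6.36,-10.65,0,0,0,-0.276],[0,8.48,-14.2,0,0,0,-0.368],[0,8.48,-14.2,0,0,0,-0.368]]'
python3 - <<'E'
from h import *
np.set_printoptions(precision=4,suppress=True)
s=env.sense(); print(s["eef_pos"],s["tool_rot"],s["joint_positions"])
print(np.array(env.camera_info("wrist")["T_tool_cam"]),T_cam("wrist")[0])
im=env.read_camera("wrist"); cv2.imwrite("pics/w1.png",cv2.resize(im[:,:,::-1],(800,600)))
E
```

```text
t: 1.47
eef_pos: [0.3635, 0.3349, 0.2316]
tool_rot: [180.0, -0.0, 120.3]
contact_force: [1.3, 0.7, -0.3]
gripper_width: 1.001
gripper_force: 0.0
t: 2.22
eef_pos: [0.5359, 0.0437, 0.2323]
tool_rot: [179.7, 0.2, 77.5]
contact_force: [0.1, -0.6, -0.5]
gripper_width: 1.0
gripper_force: 0.0
[0.5359 0.0437 0.2323] [179.6975   0.2034  77.516 ] [-33.4964  21.3305  30.2393 106.793  -12.5732  54.9896 -10.2276]
[[-0.0006 -0.949  -0.3152  0.0818]
 [ 1.     -0.0002 -0.0013  0.    ]
 [ 0.0012 -0.3152  0.949  -0.1433]
 [ 0.      0.      0.      1.    ]] [[309.0012   0.     254.2797]
 [  0.     309.0012 190.8869]
 [  0.       0.       1.    ]]
```

View pics/w1.png

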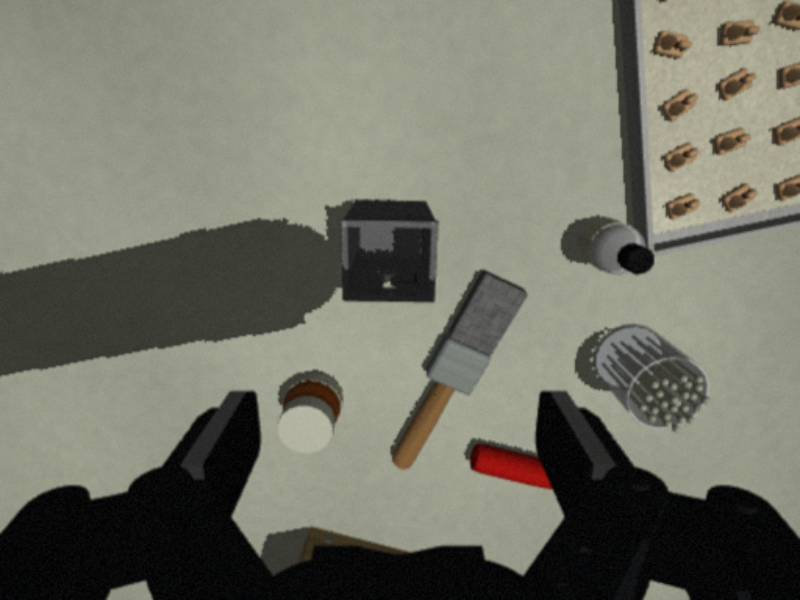

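The wrist view shows the pot rim with corners at about (343,221), (437,221), (436,300) and (343,300). Light comes through the keyhole at (388,283) in the lower (-y) wall, which confirms the orientation.

```bash
python3 - <<'E'
from h import *
np.set_printoptions(precision=4,suppress=True)
c=np.array([onz("wrist",np.array(u)/1.5625,.1) for u in [(343,221),(437,221),(436,300),(343,300)]])
print(c); print(c.mean(0)); 
e=(c[1]-c[0]+c[2]-c[3])/2; g=(c[2]-c[1]+c[3]-c[0])/2
print(np.linalg.norm(e),np.degrees(np.arctan2(e[1],e[0])),np.linalg.norm(g),np.degrees(np.arctan2(g[1],g[0])))
print(c.mean(0)-env.sense()["eef_pos"])
E
```

```text
[[0.5116 0.0901 0.1   ]
 [0.5639 0.0788 0.1   ]
 [0.5545 0.0322 0.1   ]
 [0.4999 0.044  0.1   ]]
[0.5325 0.0613 0.1   ]
0.054723371860713 -12.165230653755735 0.04751896129238537 -102.78409974146518
[-0.0016  0.0136 -0.1318]
```

```bash
python3 -m pendant '[[0,0,0.3,-2,0,0,0],[0,0,0.6,-4,0,0,0],[0,0,0.6,-4,0,0,0],[0,0,0.6,-4,0,0,0]]'
python3 - <<'E'
from h import *
np.set_printoptions(precision=4,suppress=True)
s=env.sense(); print(s["eef_pos"],s["tool_rot"])
im=env.read_camera("wrist"); print(env.find_in("pot_centre","wrist")[:1])
cv2.imwrite("pics/w2.png",cv2.resize(im[100:340,150:350,::-1],(500,600),interpolation=2))
E
```

```text
t: 2.6
eef_pos: [0.5313, 0.0596, 0.1908]
tool_rot: [-179.9, 0.0, 78.5]
contact_force: [-0.8, -0.5, 0.4]
gripper_width: 0.998
gripper_force: 0.0
[0.5313 0.0596 0.1908] [-179.8677    0.0361   78.4939]
[{'bbox': [226.4, 145.6, 296.2, 227.6], 'p': 0.79}]
```

View pics/w2.png

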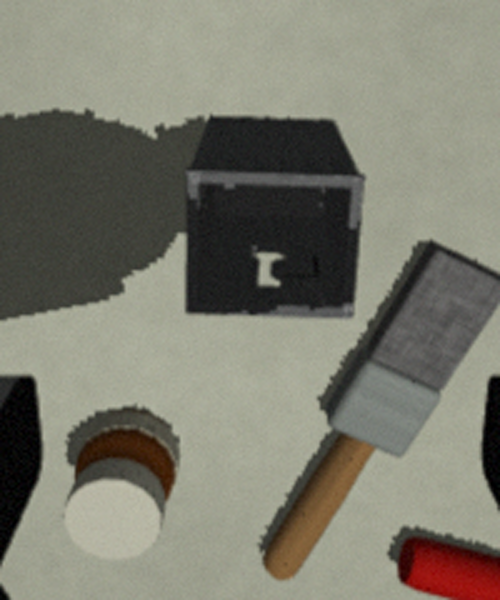

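The crop shows rim corners at about (188,172), (364,176), (354,317) and (187,312), with the keyhole at (268,268) in the -y wall.

```bash
python3 - <<'E'
from h import *
np.set_printoptions(precision=4,suppress=True)
c=np.array([onz("wrist",np.array(u)/2.5+[150,100],.1) for u in [(188,172),(364,176),(354,317),(187,312)]])
e=(c[1]-c[0]+c[2]-c[3])/2; g=(c[2]-c[1]+c[3]-c[0])/2
print(c,c.mean(0),np.linalg.norm(e),np.degrees(np.arctan2(e[1],e[0])),np.linalg.norm(g),np.degrees(np.arctan2(g[1],g[0])))
E
```

```text
[[0.5147 0.0852 0.1   ]
 [0.5686 0.0728 0.1   ]
 [0.5576 0.0254 0.1   ]
 [0.5033 0.0385 0.1   ]] [0.536  0.0555 0.1   ] 0.055547753589853074 -13.213718231469205 0.0483324278244324 -103.41686434640587
```

```bash
python3 -m pendant '[[0,0.5,-0.4,-3.5,0,0,-0.031],[0,0.5,-0.4,-7,0,0,-0.031],[0,0.5,-0.4,-10.5,0,0,-0.031],[0,0.5,-0.4,-13,0,0,-0.031],[0,0.5,-0.4,-13,0,0,-0.031]]'
python3 -m pendant '[[255,0,0,0,0,0,0],[255,0,0,0,0,0,0],[255,0,0,0,0,0,0],[255,0,0,0,0,0,0],[255,0,0,0,0,0,0]]'
python3 -m pendant '[[255,0,0,0,0,0,0],[255,0,0,0,0,0,0],[255,0,0,0,0,0,0]]'
```

```text
t: 3.12
eef_pos: [0.5348, 0.0547, 0.0582]
tool_rot: [-179.7, 0.1, 76.6]
contact_force: [-1.2, 0.1, 0.1]
gripper_width: 0.997
gripper_force: 0.0
t: 3.53
eef_pos: [0.5385, 0.0551, 0.0638]
tool_rot: [179.9, -0.1, 76.6]
contact_force: [-2.6, 0.3, 6.9]
gripper_width: 0.63
gripper_force: 61.4
t: 3.78
eef_pos: [0.5385, 0.0551, 0.0638]
tool_rot: [179.9, -0.1, 76.6]
contact_force: [-3.8, 0.1, 6.4]
gripper_width: 0.632
gripper_force: 61.4
```

```bash
python3 -m pendant '[[255,0,0,2,0,0,0],[255,0,0,5,0,0,0],[255,0,0,9,0,0,0],[255,0,0,13.5,0,0,0],[255,0,0,13.5,0,0,0]]'
python3 -m pendant '[[255,-0.9,-3.5,0,0,0,-0.09],[255,-1.8,-7,0,0,0,-0.18],[255,-2.7,-10.5,0,0,0,-0.283],[255,-3.6,-14,0,0,0,-0.283],[255,-3.6,-14,0,0,0,-0.283]]'
python3 -m pendant '[[255,-0.9,-3.5,0,0,0,0],[255,-1.8,-7,0,0,0,0],[255,-2.6,-10,0,0,0,0],[255,-2.6,-10,0,0,0,0],[255,-2.6,-10,0,0,0,0]]'
python3 - <<'E'
from h import *
s=env.sense(); print(s["eef_pos"],s["tool_rot"],s["contact_force"])
a=env.read_camera("side")[90:240,280:480,::-1]; cv2.imwrite("pics/s2.png",cv2.resize(a,(800,600),interpolation=2))
E
```

```text
t: 4.2
eef_pos: [0.5423, 0.0545, 0.2048]
tool_rot: [179.3, -0.4, 76.5]
contact_force: [1.9, -0.3, -2.1]
gripper_width: 0.633
gripper_force: 64.8
t: 4.62
eef_pos: [0.4991, -0.0938, 0.1979]
tool_rot: [179.8, 0.1, 59.8]
contact_force: [0.3, -0.6, -2.2]
gripper_width: 0.628
gripper_force: 64.7
t: 5.03
eef_pos: [0.4749, -0.1874, 0.1973]
tool_rot: [179.9, -0.0, 60.1]
contact_force: [1.1, -0.1, -2.6]
gripper_width: 0.63
gripper_force: 64.7
[ 0.47494191 -0.1873875   0.19733752] [ 1.79898203e+02 -3.00495576e-02  6.01257554e+01] [ 1.07804949 -0.0741649  -2.574833  ]
```

View pics/s2.png

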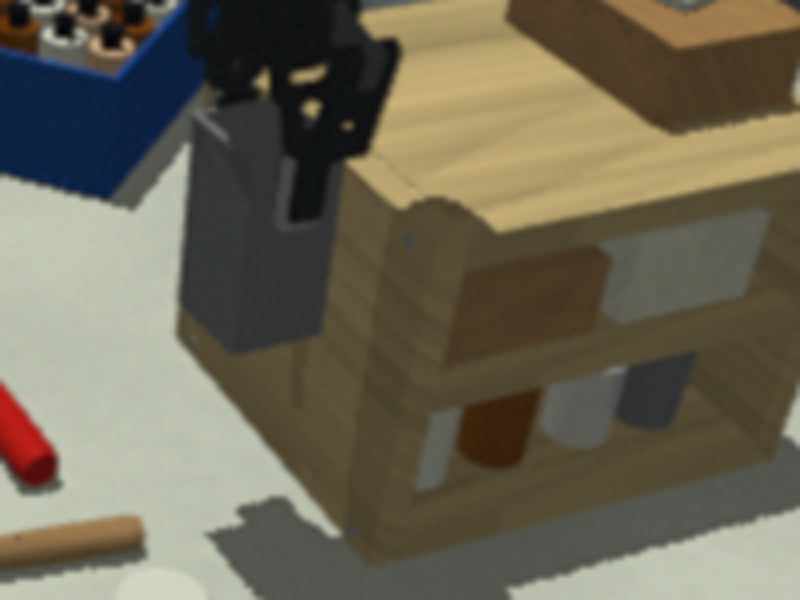

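The pot is held upright beside the panel, in front of the screw, with its lower edge at (240,350) in the crop. Next I feel for the panel.

```bash
python3 -m pendant '[[255,-0.25,-0.43,0,0,0,0],[255,-0.5,-0.87,0,0,0,0],[255,-0.99,-1.74,0,0,0,0],[255,-1.24,-2.17,0,0,0,0],[255,-1.48,-2.6,0,0,0,0]]'
python3 -m pendant '[[255,-0.1,-0.17,0,0,0,0],[255,-0.2,-0.35,0,0,0,0],[255,-0.3,-0.52,0,0,0,0],[255,-0.3,-0.52,0,0,0,0]]'
python3 -m pendant '[[255,-0.1,-0.17,0,0,0,0],[255,-0.15,-0.26,0,0,0,0],[255,-0.2,-0.35,0,0,0,0],[255,-0.2,-0.35,0,0,0,0]]'
```

```text
t: 5.5
eef_pos: [0.4601, -0.2121, 0.1963]
tool_rot: [180.0, 0.0, 60.4]
contact_force: [0.2, -0.4, -2.6]
gripper_width: 0.629
gripper_force: 64.8
t: 5.83
eef_pos: [0.4575, -0.2167, 0.1963]
tool_rot: [-180.0, -0.0, 60.4]
contact_force: [-0.2, -0.2, -3.0]
gripper_width: 0.633
gripper_force: 64.8
t: 6.17
eef_pos: [0.4573, -0.2172, 0.1964]
tool_rot: [-180.0, -0.2, 60.5]
contact_force: [2.7, 7.6, -1.8]
gripper_width: 0.629
gripper_force: 65.1
```

```bash
python3 -m pendant '[[255,0.2,0.35,0,0,0,0],[255,0.42,0.74,0,0,0,0],[255,0.68,0.59,0,0,0,0],[255,0.94,0.44,0,0,0,0],[255,0.94,0.44,0,0,0,0]]'
python3 -m pendant '[[255,0.13,-0.07,0,0,0,0],[255,0.26,-0.15,0,0,0,0],[255,0.39,-0.22,0,0,0,0],[255,0.52,-0.3,0,0,0,0],[255,0.52,-0.3,0,0,0,0]]'
python3 -m pendant '[[255,0.09,-0.05,0,0,0,0],[255,0.17,-0.1,0,0,0,0],[255,0.26,-0.15,0,0,0,0],[255,0.26,-0.15,0,0,0,0]]'
```

```text
t: 6.58
eef_pos: [0.4656, -0.2164, 0.1964]
tool_rot: [179.9, 0.0, 60.4]
contact_force: [0.5, -0.7, -2.6]
gripper_width: 0.628
gripper_force: 64.8
t: 7.0
eef_pos: [0.4705, -0.219, 0.1963]
tool_rot: [180.0, 0.0, 60.4]
contact_force: [-0.1, -0.5, -2.4]
gripper_width: 0.632
gripper_force: 64.8
t: 7.33
eef_pos: [0.473, -0.2203, 0.1963]
tool_rot: [180.0, 0.0, 60.4]
contact_force: [0.0, -0.3, -3.4]
gripper_width: 0.634
gripper_force: 64.8
```

```bash
for i in 1; do :; done
python3 -m pendant '[[255,0.09,-0.05,0,0,0,0],[255,0.17,-0.1,0,0,0,0],[255,0.17,-0.1,0,0,0,0]]' | sed -n '2p;4p'
python3 -m pendant '[[255,0.09,-0.05,0,0,0,0],[255,0.17,-0.1,0,0,0,0],[255,0.17,-0.1,0,0,0,0]]'| sed -n '2p;4p'
```

```text
eef_pos: [0.4747, -0.2213, 0.1963]
contact_force: [-0.7, -0.0, -3.2]
eef_pos: [0.4762, -0.2222, 0.1962]
contact_force: [-0.2, 0.2, -2.9]
```

```bash
python3 -m pendant '[[255,0.09,-0.05,0,0,0,0],[255,0.17,-0.1,0,0,0,0],[255,0.17,-0.1,0,0,0,0]]'| sed -n '2p;4p'
```

```text
eef_pos: [0.4767, -0.2223, 0.1959]
contact_force: [-4.0, 2.2, 0.4]
```

```bash
python3 -m pendant '[[255,-0.2,0.11,0,0,0,0],[255,-0.4,0.23,0,0,0,0],[255,-0.4,0.23,2.2,0,0,0],[255,-0.4,0.23,4.4,0,0,0],[255,-0.4,0.23,6.6,0,0,0]]'| sed -n '2p;4p'
python3 -m pendant '[[255,1,-0.57,0,0,0,0],[255,2,-1.14,0,0,0,0],[255,3.22,-1.83,0,0,0,0],[255,3.22,-1.83,-0.2,0,0,0],[255,3.22,-1.83,-0.4,0,0,0]]'| sed -n '2p;4p'
python3 -m pendant '[[255,0,0,-0.2,0,0,0],[255,0,0,-0.4,0,0,0],[255,0,0,-0.6,0,0,0],[255,0,0,-0.6,0,0,0]]'| sed -n '2p;4p'
```

```text
eef_pos: [0.4738, -0.2212, 0.2631]
contact_force: [0.7, -0.4, -2.7]
eef_pos: [0.5063, -0.2396, 0.2582]
contact_force: [-0.2, -0.1, -3.8]
eef_pos: [0.5056, -0.2388, 0.2518]
contact_force: [0.4, 1.0, -3.4]
```

```bash
python3 -m pendant '[[255,0,0,-0.15,0,0,0],[255,0,0,-0.3,0,0,0],[255,0,0,-0.3,0,0,0]]'| sed -n '2p;4p'
python3 -m pendant '[[255,0,0,-0.15,0,0,0],[255,0,0,-0.3,0,0,0],[255,0,0,-0.3,0,0,0]]'| sed -n '2p;4p'
```

```text
eef_pos: [0.5059, -0.2391, 0.249]
contact_force: [-0.3, 0.3, -3.6]
eef_pos: [0.506, -0.2391, 0.246]
contact_force: [-0.8, 0.2, -3.4]
```

```bash
python3 -m pendant '[[255,0,0,-0.15,0,0,0],[255,0,0,-0.3,0,0,0],[255,0,0,-0.3,0,0,0]]'| sed -n '2p;4p'

```

```text
eef_pos: [0.5059, -0.2391, 0.243]
contact_force: [0.4, -0.3, -3.6]
```

```bash
python3 -m pendant '[[255,0,0,-0.1,0,0,0],[255,0,0,-0.2,0,0,0],[255,0,0,-0.2,0,0,0]]'| sed -n '2p;4p'

```

```text
eef_pos: [0.506, -0.2391, 0.2411]
contact_force: [-0.7, 0.6, -3.1]
```

```bash
python3 -m pendant '[[255,0,0,-0.1,0,0,0],[255,0,0,-0.2,0,0,0],[255,0,0,-0.2,0,0,0]]'| sed -n '2p;4p'

```

```text
eef_pos: [0.506, -0.2391, 0.2391]
contact_force: [0.2, 0.4, -3.4]
```

```bash
python3 -m pendant '[[255,0,0,-0.1,0,0,0],[255,0,0,-0.2,0,0,0],[255,0,0,-0.2,0,0,0]]'| sed -n '2p;4p'

```

```text
eef_pos: [0.506, -0.2391, 0.2371]
contact_force: [-0.4, -0.5, -2.9]
```

```bash
python3 -m pendant '[[255,0,0,-0.1,0,0,0],[255,0,0,-0.2,0,0,0],[255,0,0,-0.2,0,0,0]]'| sed -n '2p;4p'

```

```text
eef_pos: [0.506, -0.2391, 0.2351]
contact_force: [-0.1, -0.4, -2.0]
```

```bash
python3 -m pendant '[[255,0,0,-0.1,0,0,0],[255,0,0,-0.15,0,0,0],[255,0,0,-0.15,0,0,0]]'| sed -n '2p;4p'

```

```text
eef_pos: [0.5063, -0.2392, 0.234]
contact_force: [-0.6, 0.2, -0.0]
```

```bash
python3 -m pendant '[[255,0,0,-0.1,0,0,0],[255,0,0,-0.15,0,0,0],[255,0,0,-0.15,0,0,0]]'| sed -n '2p;4p'

```

```text
eef_pos: [0.5066, -0.239, 0.2334]
contact_force: [-3.8, 2.6, 9.3]
```

```bash
python3 -m pendant '[[255,0,0,0.5,0,0,0],[255,0.5,0.85,0.5,0,0,0],[255,1.04,1.71,0.5,0,0,0],[255,1.04,1.71,0,0,0,0]]'| sed -n '2p;4p'
python3 -m pendant '[[255,0,0,-1.5,0,0,0],[255,0,0,-3,0,0,0],[255,0,0,-4.5,0,0,0],[255,0,0,-5.3,0,0,0],[255,0,0,-5.3,0,0,0]]'
python3 -m pendant '[[255,0,0,0,0,0,0],[255,0,0,0,0,0,0]]'| sed -n '2,4p'
```

```text
eef_pos: [0.5189, -0.219, 0.2324]
contact_force: [1.0, -0.3, -2.4]
t: 12.25
eef_pos: [0.5152, -0.221, 0.177]
tool_rot: [-179.8, 0.1, 60.4]
contact_force: [-0.4, 0.2, -3.3]
gripper_width: 0.629
gripper_force: 64.8
eef_pos: [0.517, -0.2223, 0.1799]
tool_rot: [179.9, -0.0, 60.4]
contact_force: [0.1, -0.0, -2.1]
```

```bash
python3 -m pendant '[[255,-0.3,-0.3,-0.05,0,0,0],[255,-0.58,-0.82,-0.05,0,0,0],[255,-0.58,-0.82,-0.05,0,0,0],[255,-0.58,-0.82,-0.05,0,0,0]]'| sed -n '2p;4p'
python3 -m pendant '[[255,-0.1,-0.17,0,0,0,0],[255,-0.2,-0.35,0,0,0,0],[255,-0.2,-0.35,0,0,0,0]]'| sed -n '2p;4p'
```

```text
eef_pos: [0.5104, -0.2311, 0.1792]
contact_force: [0.6, 0.7, -2.8]
eef_pos: [0.5085, -0.2343, 0.1788]
contact_force: [-0.2, -1.1, -2.7]
```

```bash
python3 -m pendant '[[255,-0.1,-0.17,0,0,0,0],[255,-0.2,-0.35,0,0,0,0],[255,-0.2,-0.35,0,0,0,0]]'| sed -n '2p;4p'
python3 -m pendant '[[255,-0.1,-0.17,0,0,0,0],[255,-0.17,-0.3,0,0,0,0],[255,-0.17,-0.3,0,0,0,0]]'| sed -n '2p;4p'
```

```text
eef_pos: [0.5064, -0.2378, 0.1788]
contact_force: [-0.6, 0.5, -2.6]
eef_pos: [0.5047, -0.2407, 0.1788]
contact_force: [-0.0, -0.0, -2.7]
```

```bash
python3 -m pendant '[[255,0,0,-0.2,0,0,0],[255,0,0,-0.4,0,0,0],[255,0,0,-0.6,0,0,0],[255,0,0,-0.8,0,0,0],[255,0,0,-0.8,0,0,0]]'| sed -n '2p;4p'
python3 -m pendant '[[255,0,0,-0.15,0,0,0],[255,0,0,-0.3,0,0,0],[255,0,0,-0.3,0,0,0]]'| sed -n '2p;4p'
```

```text
eef_pos: [0.5046, -0.24, 0.1702]
contact_force: [-0.2, 0.9, -3.4]
eef_pos: [0.5048, -0.2402, 0.1676]
contact_force: [-2.2, 0.8, -4.0]
```

```bash
python3 -m pendant '[[255,0,0,-0.15,0,0,0],[255,0,0,-0.3,0,0,0],[255,0,0,-0.3,0,0,0]]'| sed -n '2p;4p'
```

```text
eef_pos: [0.5047, -0.2402, 0.1645]
contact_force: [-1.5, 0.8, -2.8]
```

```bash
python3 -m pendant '[[255,0,0,-0.15,0,0,0],[255,0,0,-0.3,0,0,0],[255,0,0,-0.3,0,0,0]]'| sed -n '2p;4p'
```

```text
eef_pos: [0.5045, -0.2401, 0.1612]
contact_force: [-2.6, 1.0, -4.9]
```

```bash
python3 -m pendant '[[255,0,0,-0.15,0,0,0],[255,0,0,-0.3,0,0,0],[255,0,0,-0.3,0,0,0]]'| sed -n '2p;4p'
```

```text
eef_pos: [0.5044, -0.24, 0.1582]
contact_force: [-3.0, 2.6, -3.8]
```

```bash
python3 -m pendant '[[255,-0.06,0.03,-0.15,0,0,0],[255,-0.06,0.03,-0.3,0,0,0],[255,-0.06,0.03,-0.45,0,0,0],[255,-0.06,0.03,-0.45,0,0,0]]'| sed -n '2p;4p'
python3 -m pendant '[[255,0,0,-0.15,0,0,0],[255,0,0,-0.3,0,0,0],[255,0,0,-0.3,0,0,0]]'| sed -n '2p;4p'
```

```text
eef_pos: [0.5041, -0.2398, 0.1538]
contact_force: [-2.1, 2.3, -4.0]
eef_pos: [0.5041, -0.2398, 0.1509]
contact_force: [-3.1, 2.1, -4.1]
```

```bash
python3 -m pendant '[[255,-0.04,0.02,-0.15,0,0,0],[255,-0.04,0.02,-0.3,0,0,0],[255,-0.04,0.02,-0.3,0,0,0]]'| sed -n '2p;4p'
```

```text
eef_pos: [0.5039, -0.2398, 0.148]
contact_force: [-3.1, 1.4, -4.6]
```

```bash
python3 -m pendant '[[255,0,0,-0.1,0,0,0],[255,0,0,-0.2,0,0,0],[255,0,0,-0.2,0,0,0]]'| sed -n '2p;4p'
```

```text
eef_pos: [0.5041, -0.2398, 0.1466]
contact_force: [-5.4, 3.0, 3.3]
```

```bash
python3 -m pendant '[[0,0,0,0,0,0,0],[0,0,0,0,0,0,0],[0,0,0,0,0,0,0],[0,0,0,0,0,0,0],[0,0,0,0,0,0,0]]'
python3 -m pendant '[[0,0,0,1,0,0,0],[0,0,0,2.5,0,0,0],[0,0,0,5,0,0,0],[0,0,0,8,0,0,0],[0,0,0,10,0,0,0]]'
python3 -m pendant '[[0,1.5,3,0,0,0,0],[0,3,6,0,0,0,0],[0,4.5,9,0,0,0,0],[0,6,12,0,0,0,0],[0,7,14,0,0,0,0]]'
python3 -m pendant '[[0,0,3.5,0,0,0,0],[0,0,7,0,0,0,0],[0,0,10,0,0,0,0],[0,0,10,0,0,0,0]]' 
python3 - <<'E'
from h import *
a=env.read_camera("side")[90:240,280:480,::-1]; b=env.read_camera("top")[150:270,330:490,::-1]
cv2.imwrite("pics/end.png",np.hstack([cv2.resize(a,(400,300),interpolation=2),cv2.resize(b,(400,300),interpolation=2)]))
E
```

```text
t: 16.42
eef_pos: [0.5047, -0.2401, 0.1466]
tool_rot: [179.9, 0.0, 60.4]
contact_force: [1.1, -0.3, 1.5]
gripper_width: 1.001
gripper_force: 0.0
t: 16.83
eef_pos: [0.5046, -0.2406, 0.2494]
tool_rot: [179.8, -0.0, 60.3]
contact_force: [1.6, -0.8, 0.5]
gripper_width: 1.0
gripper_force: 0.0
t: 17.25
eef_pos: [0.5756, -0.096, 0.2471]
tool_rot: [180.0, -0.1, 60.6]
contact_force: [-0.5, -0.5, 1.1]
gripper_width: 0.998
gripper_force: 0.0
t: 17.58
eef_pos: [0.5744, 0.0086, 0.2465]
tool_rot: [-179.9, -0.2, 60.9]
contact_force: [0.1, 0.4, -0.8]
gripper_width: 0.997
gripper_force: 0.0
```

View pics/end.png

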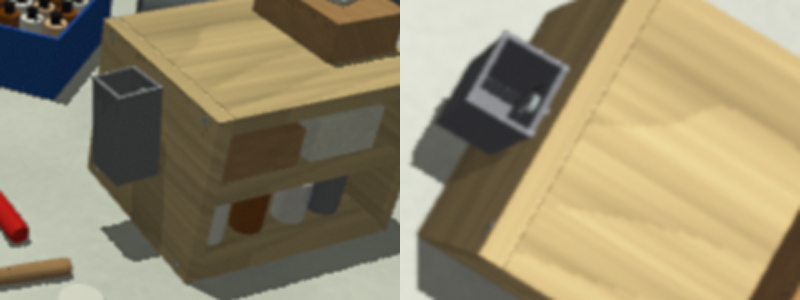

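The pot hangs upright and flush to the panel, with its rim at about (128,82) in the left crop. The screw head shows inside at (530,100) in the right crop. The pull-down ended at a hard stop after 32 mm, so the pot is fully home.

```bash
python3 -c "
from bench import env
print(env.finish_job())"
```

```text
the job is handed in; nothing more can be done
None
```

The pot hangs upright by itself on the screw, pulled down 32 mm to the hard stop at the slot's end, with the gripper well clear; I felt no distinct tongue snap, and the job is handed in with no verdict returned.

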